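# Park the sprung lock plunger of a sample loader and slide the tray into the reader

### The job

The sample tray is locked by the sprung plunger on its bracket: pull the knob straight up only until you feel it touch its stop (the height differs), without straining against the stop or the ring's walls, twist it counter-clockwise (seen from above) until its cross pin is over the rest notch, and ease it down so that it stays retracted by itself. Then slide the tray fully home into the reader by its post, leaving the plunger parked, and let go. Leave the other things on the bench where they are.

Things in the scene. Friction and masses are not known exactly. Their poses are not given: they have to be found in the camera images.
- dock: The loader: grey base 170 x 320 x 18 mm fixed on the bench, an aluminium bracket with the plunger over its far half, and at its +y end a white reader housing 220 x 140 x 120 mm (y 155 to 295 mm) with a tray window. Origin on the bench at the base's middle, z up; +y is the way the tray slides into the reader. Plunger axis at x 40, y 0 mm; bracket arm 44 mm wide, top 56 mm high.
- plunger: The sprung index plunger: 8 mm steel rod, cross pin 5 mm thick and 40 mm long, black bar knob. Pulls straight up against a spring (about 4.5 N at the bottom, 0.15 N more per mm, its weight included) and turns about the vertical. Origin on the bench on its axis when down. More than 15 N between it and the collar's ring (pulled against the stop or twisted against a wall) damages it.
- collar: Fixed aluminium sleeve on the bracket arm, 21 mm radius, 7 mm high, origin under its middle, 56 mm above the bench. In it sits a steel ring (17 mm radius, top at most 93 mm above the bench) carved for the cross pin: deep slot (plunger down), ledge, 3 mm deep rest notch, end wall. How high the ring is screwed in differs and is not given.
- knob_center (a point): Centre of the plunger's black bar knob: 36 mm long, 12 mm thick, 26 mm high; 124 mm above the bench when down. At plunger_turn 0 the bar lies along the dock's x. Free space of at least 15 mm under the knob.
- plunger_lift (a joint): How far the plunger is pulled up, m: 0 is down, its tip 5 mm into the tray (locked). Depending on the ring's height the cross pin clears the ledge after a lift of 10 to 24 mm; always 3 mm above that is a hard pull stop. Parked in the notch it reads 7 to 21 mm.
- plunger_turn (a joint): Turn of the plunger, rad, counter-clockwise from above positive: 0 is the middle of the deep slot (about 0.18 of play either way); it cannot go the other way. On the ledge up to about 0.9; the middle of the rest notch is at 1.24 (fits within 0.12 either way); the end wall is met at about 1.36.
- tray_slide (a joint): How far the cream sample tray (170 mm long, top 34 mm above the bench) has slid to the dock's +y, m: 0 is the locked start, 0.100 is fully home at its end stop. Sliding takes about 3 N.
- tray_post (a point): Centre of the tray's upright black post, 16 mm (dock x) by 14 mm (dock y), 42 mm high, its top 76 mm above the bench, standing on the tray's near edge; at dock x -52, y -50 mm at the start. It moves with the tray.
- specimen_jar: Bystander: clear jar, 48 mm wide, 50 mm high, origin under its centre.
- slide_box: Bystander: blue box 85 x 50 x 30 mm, origin under its centre.
- reagent_bottle: Bystander: white bottle, 60 mm wide, 130 mm high, origin under its centre.
- tip_box: Bystander: grey box of pipette tips 120 x 80 x 51 mm, origin under its centre.
- reagent_pot: Bystander: white pot 44 mm wide, 40 mm high, origin under its centre.
- pipette: Bystander: pipette lying down, 220 mm long, up to 30 mm wide, 22 mm high, origin under its handle, along its x.
- glove_box: Bystander: cardboard box 120 x 230 x 75 mm, origin under its centre.

How it is judged (in metres and radians):
On the way, in this order (a step that is already met when the one before it is completed fails the run):
1. the plunger stays retracted in its rest notch with the gripper off it, the tray not yet moved (value of joint plunger_lift above 0.005 m and value of joint plunger_turn between 1.05 and 1.45 rad and contact force between the fingers and plunger below 0.2 N and value of joint tray_slide below 0.01 m), for 0.3 s.
2. the tray is fully home in the reader with the plunger parked (value of joint plunger_lift above 0.005 m and value of joint plunger_turn between 1.05 and 1.45 rad and value of joint tray_slide above 0.097 m), for 0.2 s.
At the end, for the whole second after the job is handed in: The plunger is parked in its rest notch by itself (lift over 5 mm, turn between 1.05 and 1.45 rad), the tray is within 3 mm of its end stop (slide over 97 mm), both at rest and let go (all of step 2 and contact force between the fingers and plunger below 0.2 N and velocity of joint each of tray_slide, plunger_lift below 0.01 m/s and velocity of joint plunger_lift above -0.01 m/s); the robot touches nothing.
It fails at once if more than 15 N between the plunger and the sleeve or the notched ring in it (contact force between plunger and collar above 15 N).
It fails at once if one of the bystanders is moved more than 20 mm (distance of any of specimen_jar, slide_box, reagent_bottle, tip_box, reagent_pot, pipette, glove_box from where it was at the start of the episode above 0.02 m).
It also fails if it takes over 51 s, if anything falls off the work surface, if the arm or the gripper's body presses on something with over 40 N, if the wrist force passes 120 N, or if a joint passes its speed limit or range.

### The arm

A 6-joint arm with a two-finger parallel gripper is mounted at the origin on the work surface. World frame = base frame: x ahead of the robot, y to its left, z up, the work surface at z = 0. Lengths are in m, angles in degrees, forces in N, time in s.
With the tool pointing down it reaches from about 0.25 to 0.725 m from the base axis. Payload 9.7 kg.
Tool frame: the origin (TCP) lies midway between the tips of the shut fingers; the grasp point (between the pads) lies 19 mm behind it; z points along the fingers, y is the direction in which the jaws open and shut (so a half turn about z gives the same grasp; the last joint's range is limited). The gripper opens to 85 mm and grips with 20 to 120 N. Pads are 22 mm wide; open, the fingers measure 114 mm over their backs; the gripper's body (76 mm by 85 mm) begins 54 mm behind the grasp point. The pads swing forward as they close: fully open they stand 13 mm farther back than shut.
Start: joints at [73.682, 4.979, 10.078, 95.1, 0, 90], TCP at [0.155, 0.528, 0.231] pointing down, gripper open.
Joint ranges: [-179.16, 179.16], [-48.56, 103.87], [-65.8, 70.77], [-126.05, 130.52], [-82.76, 87.17], [-180, 180]. Speed limits (degrees/s): [127.2, 127.2, 147.25, 180, 180, 180].

### API

Orientations are given as [roll, pitch, yaw] about the fixed x, y, z axes, in that order (R = Rz(yaw) Ry(pitch) Rx(roll)).
In Python, from workcell import get_obs, camera, get_calibration, job_done gives the robot as it stands.
- The arm moves only by the tool play_rows, never from a script. Its argument "commands" is text: rows parted by semicolons, each of 5 numbers parted by spaces: the opening, from 0 (shut) to 1 (fully open), then the shift along the world's x, y, z in mm, then the turn about the world's z in degrees. A call has 1 to 10 rows; each row is the pose to reach, as a shift and turn from the pose commanded when the call began; what a row does not reach only later rows make up. A row lasts 1/12 s, in which the tool goes at most 41.7 mm and 7.16 degrees, less where a joint would pass 70% of its speed; a pose out of reach is approached as far as the arm can. A call with a gripper value outside its range is refused whole. The fingers move at their own pace and stop on an object; "force" is the grip in N (left out, the last holds). Time passes only in rows, so rows that repeat a pose let the fingers close. It gives the time, the measured TCP pose, the force and the opening at its end, in the units of the state.
- get_obs(): the state, without advancing time (a new reading comes with each control period).
- camera(name): name is "side" or "top" or "wrist"; returns the picture (400x640x3 uint8, red, green, blue); there is no depth.
- get_calibration(name): a dict with "fx", "fy", "cx", "cy" (pixels), "eye" and "attitude" of the camera in the world; the wrist camera has in their place "mount" (4x4, takes a point from camera to tool coordinates, whose origin is the TCP and whose axes are the flange's). Camera axes: x right, y down, z forward; pixel columns grow to the right and rows downward; lengths in m; the calibration is good to about 2 mm. A picture is of the moment at which its call begins: read the wrist's pose just before it. get_calibration takes no time and is no camera call.
- job_done(): hands the job in, once; it reports no verdict.
The state is a dict: "time": time; "q": joint angles; "qd": joint speeds; "joint_efforts": joint torques, N m; "ee_pos": TCP position; "tcp_rot": TCP orientation; "wrist_force": force on the tool from outside, world axes, zero at the start; "torque": the same for the moment, N m; "opening": finger opening in m.
Only numpy, scipy, OpenCV 4.12 (cv2) and the standard library are available. Lean on these libraries where they do the work, as an engineer would, in place of code of your own. Each camera call takes 0.05 s, during which the arm holds its last target.

## Working session

There is one attempt and no reset: what is moved stays moved. The work goes in short steps, Python scripts to look and compute and a tool call to move; the robot and the scene stay as the last step left them, time stands still between calls to the robot, and variables do not carry over. Pictures are saved under pics/ and viewed, and the job is handed in when it is done.

Besides the shell and the picture viewer there is one more tool, called after "Call:" by a JSON object that holds its "api" and its "payload". play_rows: Moves the arm, as the interface text tells. Its arguments: {"type":"object","properties":{"commands":{"type":"string"},"force":{"type":"number"}},"required":["commands"]}

```bash
mkdir -p pics; ls; python3 - <<'E'
from workcell import *
import cv2
o=get_obs();print(o)
for n in("side","top","wrist"):
    print(n,get_calibration(n)); cv2.imwrite(f"pics/{n}0.png",camera(n)[:,:,::-1])
E
```

```text
pics
{'time': 0.0, 'q': array([7.36798404e+01, 5.01089921e+00, 1.00351924e+01, 9.51020688e+01,
       4.20169823e-04, 9.00027256e+01]), 'qd': array([ 0.12626179,  0.03044791, -0.02359627, -0.10817959, -0.03388775,
        0.02689775]), 'joint_efforts': array([ 1.91016697e-03, -5.20393145e+01,  4.64798212e+01,  1.65253709e-02,
        1.09475138e-05, -2.13842503e-05]), 'ee_pos': array([0.15448185, 0.52760499, 0.23059163]), 'tcp_rot': array([-1.79922224e+02, -4.16469556e-04,  1.63677114e+02]), 'wrist_force': array([ 0.67808079,  0.14674224, -0.27182965]), 'torque': array([0.00318598, 0.0045472 , 0.01975065]), 'opening': 0.08522341014336438}
side {'fx': 456.7913609241167, 'fy': 456.7913609241167, 'cx': 321.8641111688468, 'cy': 195.5317866928097, 'eye': array([-0.32314587, -0.89013223,  0.85467706]), 'attitude': array([-121.19061023,    0.98032276,  -45.0706266 ])}
top {'fx': 503.0461390959872, 'fy': 503.0461390959872, 'cx': 316.25742773911236, 'cy': 199.51610826994988, 'eye': array([0.32022029, 0.00625598, 1.88734954]), 'attitude': array([-172.55683718,   -1.21280166,  -89.41987242])}
wrist {'fx': 314.3532608129918, 'fy': 314.3532608129918, 'cx': 320.88402497865314, 'cy': 199.29844741574246, 'mount': array([[-6.92620220e-04, -9.59496370e-01, -2.81720139e-01,
         7.15345289e-02],
       [ 9.99999492e-01, -4.58089418e-04, -8.98355137e-04,
        -8.09633180e-05],
       [ 7.32915479e-04, -2.81720618e-01,  9.59496199e-01,
        -1.41887500e-01],
       [ 0.00000000e+00,  0.00000000e+00,  0.00000000e+00,
         1.00000000e+00]])}
```

View pics/side0.png

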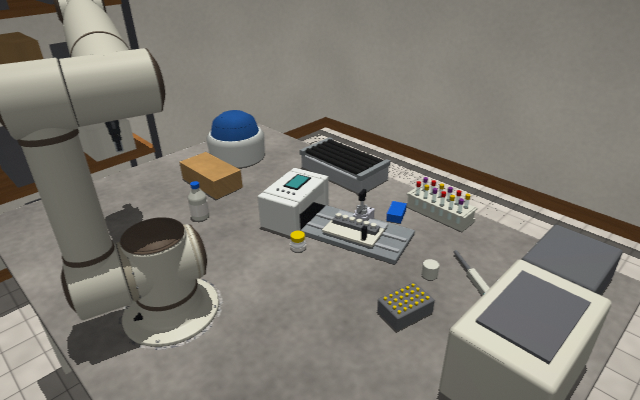

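View pics/top0.png

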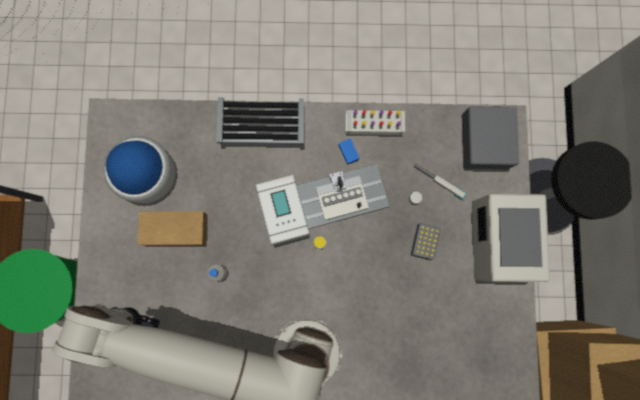

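View pics/wrist0.png

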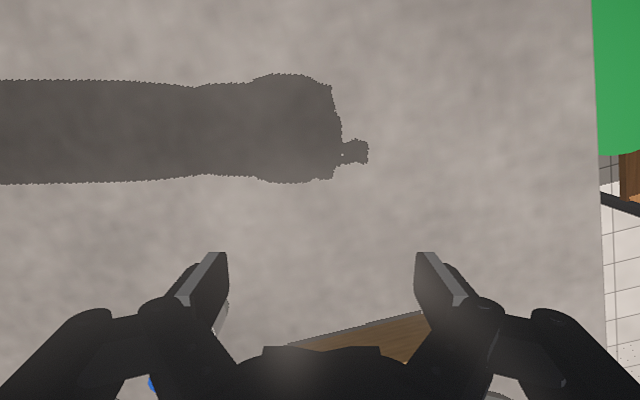

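```bash
cat > h.py <<'E'
import numpy as np, cv2
from workcell import *
from scipy.spatial.transform import Rotation as R
def cam(n,obs=None):
    c=get_calibration(n)
    if n=="wrist":
        T=R.from_euler('xyz',obs['tcp_rot'],degrees=True).as_matrix(); m=np.array(c['mount'])
        return c,obs['ee_pos']+T@m[:3,3],T@m[:3,:3]
    return c,np.array(c['eye']),R.from_euler('xyz',c['attitude'],degrees=True).as_matrix()
def ray(C,u,v,z):
    c,e,A=C; d=A@np.array([(u-c['cx'])/c['fx'],(v-c['cy'])/c['fy'],1]); return e+d*(z-e[2])/d[2]
def proj(C,p):
    c,e,A=C; q=A.T@(np.array(p)-e); return c['fx']*q[0]/q[2]+c['cx'],c['fy']*q[1]/q[2]+c['cy']
E
python3 - <<'E'
from h import *
a=cv2.imread('pics/top0.png')[155:255,250:400]; cv2.imwrite('pics/t1.png',cv2.resize(a,None,fx=5,fy=5,interpolation=2))
a=cv2.imread('pics/side0.png')[165:265,255:425]; cv2.imwrite('pics/s1.png',cv2.resize(a,None,fx=4.7,fy=4.7,interpolation=2))
C=cam('top')
for n,u,v,z in [('plung',340,180,.13),('post',360,205,.076),('base corner',377,168,.018),('bc2',388,207,.018),('bc3',0,0,0),('jar',320,242,.05),('bluebox',348,151,.03),('house',305,237,.12),('h2',258,185,.12),('h3',292,177,.12),('h4',270,243,.12)]: print(n,ray(C,u,v,z))
E
```

```text
plung [ 0.62108562 -0.11210447  0.13      ]
post [ 0.53924433 -0.18886865  0.076     ]
base corner [ 0.68828041 -0.25982726  0.018     ]
bc2 [ 0.54003116 -0.30039156  0.018     ]
bc3 [1.34305184 1.22168273 0.        ]
jar [ 0.40472131 -0.04543231  0.05      ]
bluebox [ 0.74965433 -0.14864661  0.03      ]
house [0.41841395 0.00933582 0.12      ]
h2 [0.60081248 0.17846563 0.12      ]
h3 [0.63127729 0.05839486 0.12      ]
h4 [0.39607281 0.13143993 0.12      ]
```

View pics/t1.png

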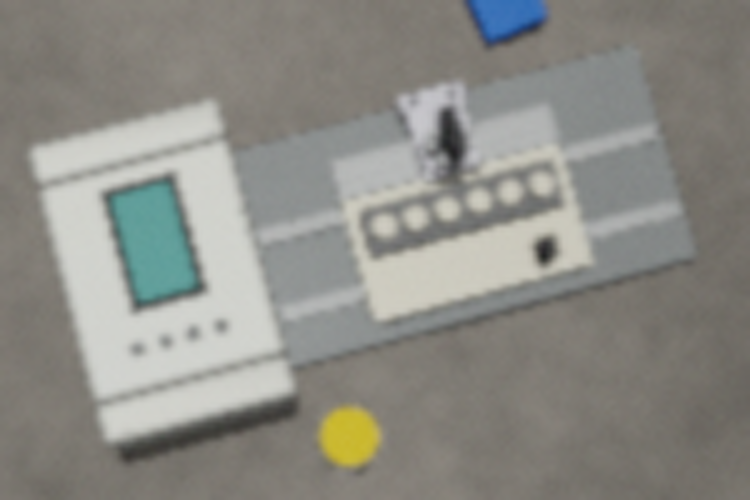

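View pics/s1.png

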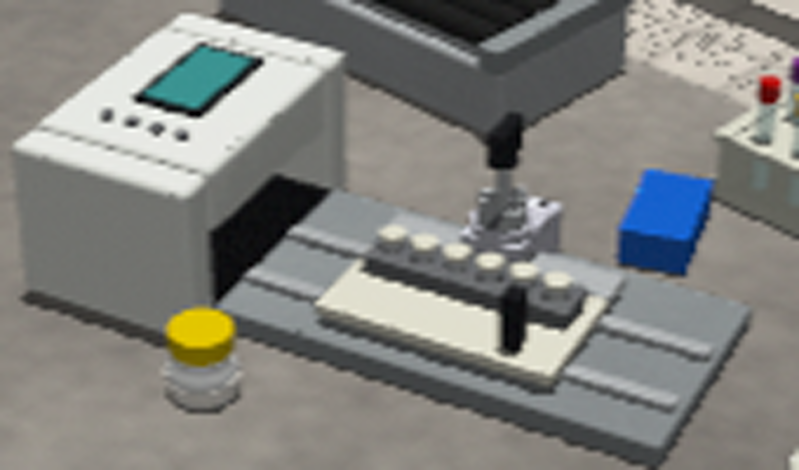

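Call:
{"api": "play_rows", "payload": {"commands": "1 24 -34 4 4; 1 48 -68 8 8; 1 72 -102 12 12; 1 96 -136 16 16; 1 120 -170 20 20; 1 144 -204 24 24; 1 168 -238 28 28; 1 192 -272 30 32; 1 216 -306 30 32; 1 240 -340 30 32"}}

```text
time: 0.98
ee_pos: [0.3947, 0.1867, 0.2615]
tcp_rot: [180.0, 0.0, -164.3]
wrist_force: [0.9, 0.2, 0.8]
opening: 0.0853
```

```bash
python3 -c "
from workcell import *
o=get_obs();print(o['q'],o['ee_pos'],o['tcp_rot'],o['time'])"
```

```text
[ 2.53113894e+01 -9.65804386e+00 -6.75758881e-01  9.89449078e+01
  2.35288714e-03  9.59217383e+00] [0.39468254 0.18667452 0.2615029 ] [ 1.79991452e+02  3.64625062e-02 -1.64280786e+02] 0.9833
```

Call:
{"api": "play_rows", "payload": {"commands": "1 22 -33 0 0; 1 44 -66 0 0; 1 66 -99 0 0; 1 88 -132 0 0; 1 110 -165 0 0; 1 132 -198 0 0; 1 154 -231 0 0; 1 176 -264 0 0; 1 198 -297 0 0; 1 198 -297 0 0"}}

```text
time: 1.82
ee_pos: [0.5943, -0.1136, 0.2579]
tcp_rot: [180.0, -0.2, -164.5]
wrist_force: [0.8, 0.9, 0.3]
opening: 0.0854
```

```bash
python3 - <<'E'
from h import *
import pickle
o=get_obs();im=camera('wrist');print(o['ee_pos'],o['tcp_rot'],o['q'])
pickle.dump((o,im),open('w1.pkl','wb'))
cv2.imwrite('pics/w1.png',im[:,:,::-1])
E
```

```text
[ 0.59432244 -0.11355637  0.25787626] [ 179.9847176    -0.19113989 -164.54670374] [-1.07837051e+01  1.37987462e+01  2.30684908e+01  9.94479482e+01
 -7.07920777e-02 -2.62368658e+01]
```

View pics/w1.png

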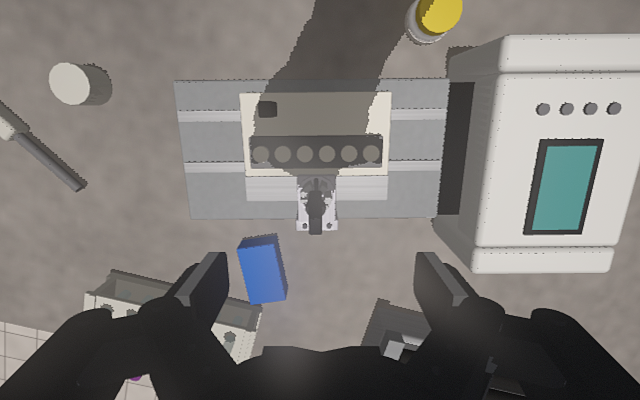

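```bash
python3 - <<'E'
from h import *
import pickle
o,im=pickle.load(open('w1.pkl','rb'))
a=im[165:245,270:370,::-1]; cv2.imwrite('pics/w1k.png',cv2.resize(a,None,fx=7,fy=7,interpolation=0))
a=im[70:230,165:295,::-1]; cv2.imwrite('pics/w1b.png',cv2.resize(a,None,fx=3.6,fy=3.6,interpolation=0))
C=cam('wrist',o)
p=ray(C,174.5,80,.018);q=ray(C,191,218.5,.018);print(p,q,np.hypot(*(p-q)[:2]))
x=(q-p)/np.linalg.norm(q-p);yaw=np.degrees(np.arctan2(x[1],x[0]));print('yaw',yaw)
y=np.array([-x[1],x[0],0]);O=(p+q)/2+.16*y;print('O',O,'plunger',O+.04*x,'post',O-.052*x-.05*y)
E
```

```text
[ 0.54037016 -0.30195481  0.018     ] [ 0.70182244 -0.25787197  0.018     ] 0.16736228043400755
yaw 15.271763201428419
O [ 0.57895267 -0.12556341  0.018     ] plunger [ 0.61754017 -0.11502751  0.018     ] post [ 0.54195881 -0.18749446  0.018     ]
```

View pics/w1k.png

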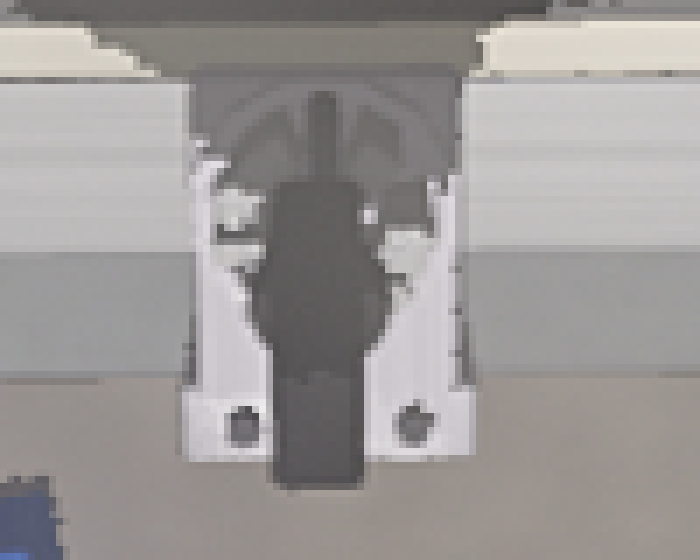

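View pics/w1b.png

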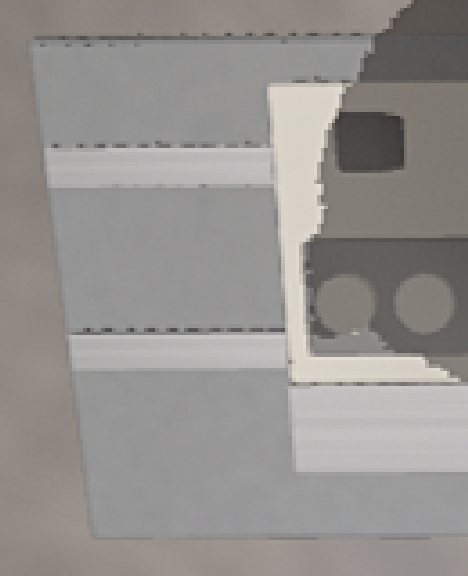

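```bash
python3 - <<'E'
from h import *
import pickle
o,im=pickle.load(open('w1.pkl','rb'))
C=cam('wrist',o);print('cam',C[1])
yaw=np.radians(15.27);x=np.array([np.cos(yaw),np.sin(yaw),0]);y=np.array([-x[1],x[0],0])
f=ray(C,315.4,234.6,.137);print('far end ->axis',f-.018*x)
n=ray(C,315.4,190.6,.111);print('near bottom ->axis',n+.018*x)
for u in (309.,322.): print('sides',ray(C,u,225,.137)@y, 'O expected', np.array([.6175,-.115,0])@y)
# bracket far corners, z 0.056, width 44
b1=ray(C,270+183/7,230.5,.056);b2=ray(C,270+474/7,230.5,.056);print(b1,b2,np.linalg.norm(b1-b2),(b1+b2)@y/2)
# post top
print(ray(C,165+370/3.6,70+140/3.6,.076))
gray=cv2.cvtColor(im,cv2.COLOR_RGB2GRAY)
print(proj(C,[.6175,-.115,.137]))
print(gray[[198,204,210,216,222,228]][:,296:336])
E
```

```text
cam [ 0.52582058 -0.13255652  0.40000143]
far end ->axis [ 0.61510658 -0.11320314  0.137     ]
near bottom ->axis [ 0.6169832  -0.11307807  0.111     ]
sides -0.27689400969385586 O expected -0.27356969989460805
sides -0.2652963955199303 O expected -0.27356969989460805
[ 0.66633221 -0.12416815  0.056     ] [ 0.65335903 -0.07716377  0.056     ] 0.04876182405813855 -0.27089419841110035
[ 0.54040163 -0.18334132  0.076     ]
(np.float64(312.68923575867416), np.float64(217.63755702608128))
[[187 187 205 216 163  92  95  94  97  99 104 107  98  92  92  95  93  95
   95  96  96  96  96  95  94 102 112 111 107 187 204 198 206 214 174 130
  171 207 216 176]
 [152 143 184 205 208 211 215 193 137  99  90  87  91  93  92  93  92  93
   94  94  94  93  96  95  94  96  96  94  91  96 108 102 173 193 200 206
  205 209 200 155]
 [157 123 170 204 203 200 202 204 195 153 101  95  93  89  89  90  90  90
   91  91  92  92  93  92  92  92 100 103  95 156 203 209 205 202 201 205
  202 208 199 150]
 [135  99 163 204 204 200 200 200 201 202 204 216 170  85  83  86  88  88
   87  88  87  88  88  89  86  92 195 211 203 202 204 204 204 201 201 204
  203 207 199 150]
 [185 208 206 213 218 213 218 215 217 221 228 233 179  82  87  94  92  94
   94  93  94  94  94  95  85  86 188 213 205 202 208 204 204 151 183 211
  203 203 206 207]
 [168 192 192 198 199 208 190 153 131 137 165 212 188 105  81  90  90  92
   90  90  90  89  91  90  82  90 198 220 214 217 206 177 151 140 178 214
  215 206 202 202]]
```

Call:
{"api": "play_rows", "payload": {"commands": "1 8 0 -30 0; 1 15 0 -60 0; 1 22 0 -85 0; 1 22 0 -95 0; 1 22 0 -95 0; 1 22 0 -95 0"}}

```text
time: 2.37
ee_pos: [0.6135, -0.1079, 0.1672]
tcp_rot: [180.0, 0.0, -164.3]
wrist_force: [0.6, 0.6, -1.0]
opening: 0.085
```

```bash
python3 - <<'E'
from h import *
import pickle
o=get_obs();im=camera('wrist');print(o['ee_pos'],o['tcp_rot'],o['wrist_force'])
pickle.dump((o,im),open('w2.pkl','wb'))
cv2.imwrite('pics/w2.png',im[:,:,::-1])
C=cam('wrist',o);print([proj(C,[.616,-.113,z]) for z in (.137,.111)])
E
```

```text
[ 0.61354004 -0.10793266  0.16722032] [ 1.79997949e+02  4.69853439e-04 -1.64289297e+02] [ 0.55353012  0.55756623 -1.03678692]
[(np.float64(311.89068275494753), np.float64(235.25735778532436)), (np.float64(312.99237960145416), np.float64(220.07624848918053))]
```

View pics/w2.png

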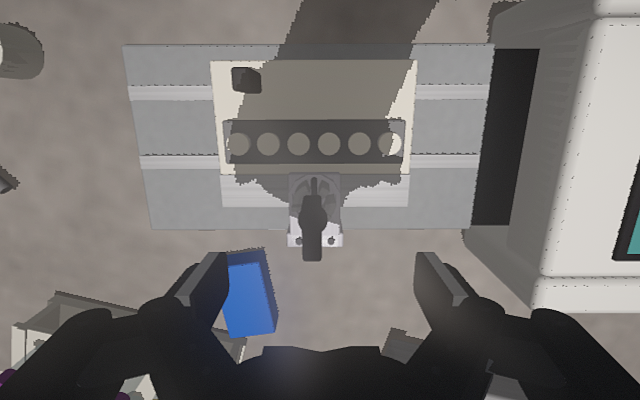

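```bash
python3 - <<'E'
from h import *
import pickle
o,im=pickle.load(open('w2.pkl','rb'))
a=im[165:270,265:365,::-1]; a=cv2.convertScaleAbs(a,alpha=1.6,beta=0);cv2.imwrite('pics/w2k.png',cv2.resize(a,None,fx=5.6,fy=5.6,interpolation=0))
E
```

```text
(no output)
```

View pics/w2k.png

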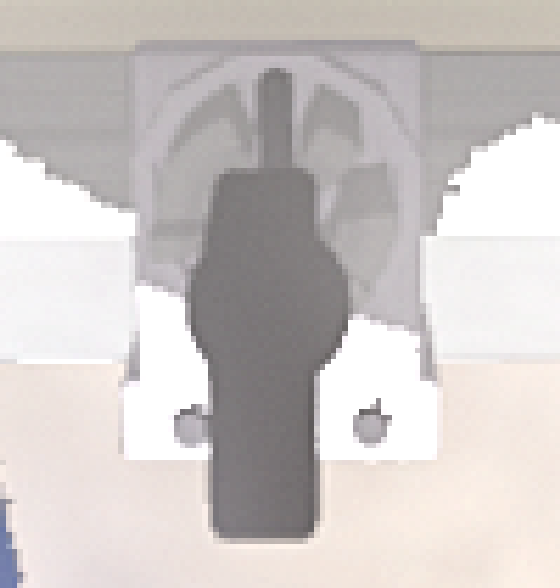

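```bash
python3 - <<'E'
from h import *
import pickle
o,im=pickle.load(open('w2.pkl','rb'))
a=cv2.imread('pics/side0.png')[182:222,340:390]; a=cv2.convertScaleAbs(a,alpha=1.5,beta=20);cv2.imwrite('pics/s2k.png',cv2.resize(a,None,fx=12,fy=12,interpolation=0))
C=cam('side')
for z in (.056,.093,.111,.124,.137): print(z,proj(C,[.616,-.113,z]))
C=cam('wrist',o)
yaw=np.radians(15.4);x=np.array([np.cos(yaw),np.sin(yaw),0])
print(ray(C,312.3,261.4,.137)-.018*x, ray(C,312.9,195.4,.111)+.018*x)
for z in(.137,.13,.12,.111,.105):print(z,ray(C,312.7,219.5,z),(ray(C,265+190/5.6,219.5,z)-ray(C,265+350/5.6,219.5,z)))
E
```

```text
0.056 (np.float64(361.7589658159029), np.float64(212.18607763951096))
0.093 (np.float64(362.09086845978896), np.float64(202.31173425588244))
0.111 (np.float64(362.25556759328447), np.float64(197.41181607481872))
0.124 (np.float64(362.37586575409614), np.float64(193.8328589012158))
0.137 (np.float64(362.4973134488087), np.float64(190.21970226377357))
[ 0.61505247 -0.11306255  0.137     ] [ 0.6168164  -0.11279639  0.111     ]
0.137 [ 0.6063389 -0.115139   0.137    ] [ 0.00449324 -0.01599546  0.        ]
0.13 [ 0.60884775 -0.1146429   0.13      ] [ 0.00467599 -0.01664603  0.        ]
0.12 [ 0.61243183 -0.11393418  0.12      ] [ 0.00493706 -0.01757542  0.        ]
0.111 [ 0.61565751 -0.11329634  0.111     ] [ 0.00517202 -0.01841187  0.        ]
0.105 [ 0.61780796 -0.11287111  0.105     ] [ 0.00532867 -0.0189695   0.        ]
```

View pics/s2k.png

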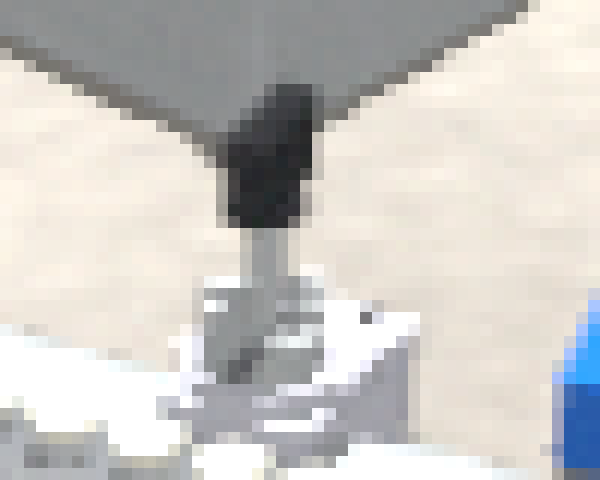

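Call:
{"api": "play_rows", "payload": {"commands": "0.45 2.5 -5 -8 0; 0.45 2.5 -5 -20 0; 0.45 2.5 -5 -35 0; 0.45 2.5 -5 -46 0; 0.45 2.5 -5 -50 0; 0.45 2.5 -5 -50 0; 0.45 2.5 -5 -50 0", "force": 20}}

```text
time: 3.0
ee_pos: [0.6165, -0.1135, 0.1164]
tcp_rot: [-180.0, -0.0, -164.3]
wrist_force: [-0.1, 0.1, 0.6]
opening: 0.0382
```

```bash
python3 - <<'E'
from h import *
import pickle
o=get_obs();im=camera('wrist');print(o['ee_pos'],o['tcp_rot'],o['wrist_force'],o['opening'])
cv2.imwrite('pics/w3.png',im[:,:,::-1])
E
```

```text
[ 0.61646374 -0.11346866  0.11644822] [-1.79999872e+02 -2.95557940e-03 -1.64320584e+02] [-0.08933055  0.1493577   0.6073896 ] 0.03815847131301332
```

View pics/w3.png

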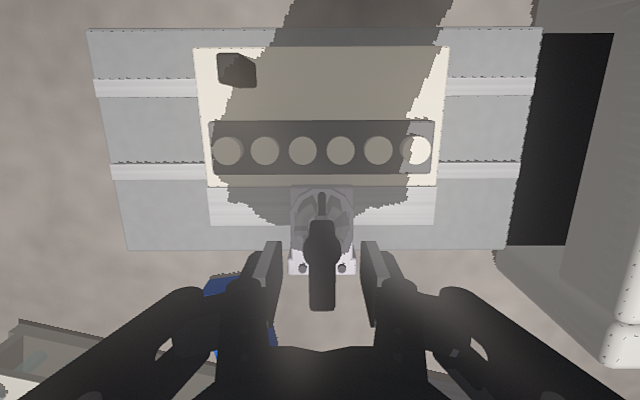

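Call:
{"api": "play_rows", "payload": {"commands": "0.25 0 0 0 0; 0.15 0 0 0 0; 0.1 0 0 0 0; 0.05 0 0 0 0; 0 0 0 0 0; 0 0 0 0 0; 0 0 0 0 0", "force": 20}}

```text
time: 3.63
ee_pos: [0.6168, -0.1133, 0.1171]
tcp_rot: [-180.0, 0.1, -164.3]
wrist_force: [-0.2, 1.9, 5.7]
opening: 0.0112
```

```bash
python3 - <<'E'
from h import *
o=get_obs();im=camera('wrist');print(o['ee_pos'],o['tcp_rot'],o['wrist_force'],o['torque'],o['opening'])
cv2.imwrite('pics/w4.png',im[150:360,200:440,::-1].repeat(2,0).repeat(2,1))
E
```

```text
[ 0.61683891 -0.11330235  0.11705986] [-1.79984943e+02  6.86456941e-02 -1.64309134e+02] [-0.16371682  1.88606795  5.68125514] [ 0.39913192  0.15687276 -0.00308816] 0.011227234967328956
```

View pics/w4.png

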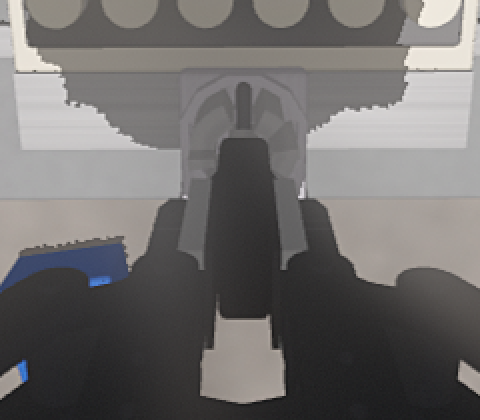

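Call:
{"api": "play_rows", "payload": {"commands": "0 0 0 1 0; 0 0 0 2 0; 0 0 0 4 0; 0 0 0 6 0; 0 0 0 8 0; 0 0 0 9 0; 0 0 0 10 0; 0 0 0 11 0; 0 0 0 11 0; 0 0 0 11 0", "force": 30}}

```text
time: 4.52
ee_pos: [0.6165, -0.1133, 0.1273]
tcp_rot: [180.0, -0.0, -164.3]
wrist_force: [2.4, 1.9, -5.6]
opening: 0.0111
```

```bash
python3 - <<'E'
from h import *
o=get_obs();im=camera('wrist');print(o['ee_pos'],o['tcp_rot'],o['wrist_force'],o['torque'],o['opening'])
cv2.imwrite('pics/w5.png',im[150:360,200:440,::-1].repeat(2,0).repeat(2,1))
E
```

```text
[ 0.61648696 -0.11334811  0.12728333] [ 1.79993938e+02 -1.74007252e-03 -1.64313420e+02] [ 2.396183    1.87350236 -5.62733278] [ 0.48553733 -0.54074583  0.01624415] 0.011132949003128724
```

View pics/w5.png

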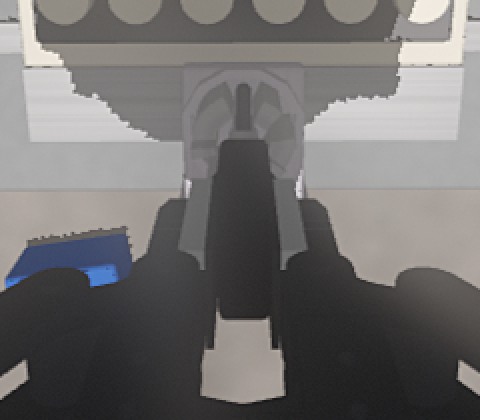

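Call:
{"api": "play_rows", "payload": {"commands": "0 0 0 0.5 0; 0 0 0 0.5 0"}}

```text
time: 4.73
ee_pos: [0.6165, -0.1134, 0.1278]
tcp_rot: [180.0, -0.0, -164.3]
wrist_force: [1.2, 2.6, -6.9]
opening: 0.0114
```

Call:
{"api": "play_rows", "payload": {"commands": "0 0 0 0.5 0; 0 0 0 0.5 0"}}

```text
time: 4.9
ee_pos: [0.6165, -0.1134, 0.1283]
tcp_rot: [180.0, 0.0, -164.3]
wrist_force: [1.7, 3.1, -5.7]
opening: 0.0115
```

Call:
{"api": "play_rows", "payload": {"commands": "0 0 0 0.5 0; 0 0 0 0.5 0"}}

```text
time: 5.07
ee_pos: [0.6165, -0.1134, 0.1288]
tcp_rot: [180.0, -0.0, -164.3]
wrist_force: [2.0, 2.1, -5.7]
opening: 0.0112
```

Call:
{"api": "play_rows", "payload": {"commands": "0 0 0 0.5 0; 0 0 0 0.5 0"}}

```text
time: 5.23
ee_pos: [0.6165, -0.1134, 0.1293]
tcp_rot: [180.0, 0.0, -164.3]
wrist_force: [2.2, 3.4, -5.1]
opening: 0.0114
```

Call:
{"api": "play_rows", "payload": {"commands": "0 0 0 0.5 0; 0 0 0 0.5 0"}}

```text
time: 5.4
ee_pos: [0.6165, -0.1134, 0.1299]
tcp_rot: [180.0, 0.0, -164.3]
wrist_force: [1.8, 2.1, -6.2]
opening: 0.011
```

Call:
{"api": "play_rows", "payload": {"commands": "0 0 0 0.5 0; 0 0 0 0.5 0"}}

```text
time: 5.57
ee_pos: [0.6165, -0.1134, 0.1303]
tcp_rot: [180.0, 0.0, -164.3]
wrist_force: [1.7, 2.1, -6.6]
opening: 0.0114
```

Call:
{"api": "play_rows", "payload": {"commands": "0 0 0 0.5 0; 0 0 0 0.5 0"}}

```text
time: 5.73
ee_pos: [0.6165, -0.1134, 0.1308]
tcp_rot: [-180.0, 0.0, -164.3]
wrist_force: [2.1, 3.6, -7.0]
opening: 0.0114
```

Call:
{"api": "play_rows", "payload": {"commands": "0 0 0 0.5 0; 0 0 0 0.5 0"}}

```text
time: 5.9
ee_pos: [0.6165, -0.1134, 0.1314]
tcp_rot: [180.0, -0.0, -164.3]
wrist_force: [0.6, 1.9, -6.4]
opening: 0.0113
```

Call:
{"api": "play_rows", "payload": {"commands": "0 0 0 0.5 0; 0 0 0 0.5 0"}}

```text
time: 6.07
ee_pos: [0.6165, -0.1134, 0.1319]
tcp_rot: [-180.0, 0.0, -164.3]
wrist_force: [1.9, 2.3, -6.6]
opening: 0.0111
```

Call:
{"api": "play_rows", "payload": {"commands": "0 0 0 0.5 0; 0 0 0 0.5 0"}}

```text
time: 6.23
ee_pos: [0.6165, -0.1134, 0.1323]
tcp_rot: [180.0, -0.0, -164.3]
wrist_force: [1.2, 2.3, -6.3]
opening: 0.0112
```

Call:
{"api": "play_rows", "payload": {"commands": "0 0 0 0.5 0; 0 0 0 0.5 0"}}

```text
time: 6.4
ee_pos: [0.6165, -0.1134, 0.1328]
tcp_rot: [180.0, 0.0, -164.3]
wrist_force: [2.1, 2.3, -6.0]
opening: 0.0113
```

Call:
{"api": "play_rows", "payload": {"commands": "0 0 0 0.5 0; 0 0 0 0.5 0"}}

```text
time: 6.57
ee_pos: [0.6165, -0.1134, 0.1334]
tcp_rot: [180.0, 0.0, -164.3]
wrist_force: [1.2, 2.3, -6.4]
opening: 0.0113
```

Call:
{"api": "play_rows", "payload": {"commands": "0 0 0 0.5 0; 0 0 0 0.5 0"}}

```text
time: 6.73
ee_pos: [0.6165, -0.1134, 0.1339]
tcp_rot: [180.0, 0.0, -164.3]
wrist_force: [1.7, 2.5, -7.0]
opening: 0.0109
```

Call:
{"api": "play_rows", "payload": {"commands": "0 0 0 0.5 0; 0 0 0 0.5 0"}}

```text
time: 6.9
ee_pos: [0.6165, -0.1134, 0.134]
tcp_rot: [180.0, -0.0, -164.3]
wrist_force: [1.3, 1.7, -9.3]
opening: 0.0114
```

Call:
{"api": "play_rows", "payload": {"commands": "0 0 0 0 0; 0 0 0 0 0"}}

```text
time: 7.07
ee_pos: [0.6165, -0.1134, 0.134]
tcp_rot: [180.0, -0.0, -164.3]
wrist_force: [2.8, 1.9, -9.7]
opening: 0.0113
```

Call:
{"api": "play_rows", "payload": {"commands": "0 0 0 -0.7 0; 0 0 0 -1.3 0; 0 0 0 -1.3 3; 0 0 0 -1.3 7; 0 0 0 -1.3 11; 0 0 0 -1.3 15; 0 0 0 -1.3 18; 0 0 0 -1.3 20; 0 0 0 -1.3 20"}}

```text
time: 7.82
ee_pos: [0.6165, -0.1133, 0.1331]
tcp_rot: [180.0, 0.0, -144.2]
wrist_force: [2.2, 3.5, -7.2]
opening: 0.0112
```

```bash
python3 - <<'E'
from h import *
o=get_obs();im=camera('wrist');print(o['ee_pos'],o['tcp_rot'],o['wrist_force'],o['torque'],o['opening'],o['q'])
cv2.imwrite('pics/w6.png',im[150:360,200:440,::-1].repeat(2,0).repeat(2,1))
E
```

```text
[ 0.61649531 -0.11332005  0.13314901] [ 1.79997333e+02  1.18342019e-02 -1.44222455e+02] [ 2.24657182  3.53377764 -7.18286387] [ 0.71556479 -0.36355627  0.07187618] 0.01115126373413778 [-1.04201848e+01  1.47187385e+01  1.03124510e+01  8.55874460e+01
  1.03870957e-02 -4.61977294e+01]
```

View pics/w6.png

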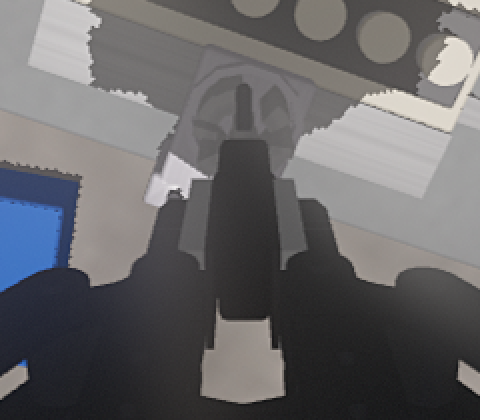

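Call:
{"api": "play_rows", "payload": {"commands": "0 0 0 0 5; 0 0 0 0 11; 0 0 0 0 17; 0 0 0 0 23; 0 0 0 0 28; 0 0 0 0 32; 0 0 0 0 35; 0 0 0 0 35"}}

```text
time: 8.53
ee_pos: [0.6163, -0.1132, 0.133]
tcp_rot: [180.0, 0.0, -109.3]
wrist_force: [1.3, 3.9, -7.0]
opening: 0.0112
```

Call:
{"api": "play_rows", "payload": {"commands": "0 0 0 0 3; 0 0 0 0 6; 0 0 0 0 9; 0 0 0 0 12; 0 0 0 0 14; 0 0 0 0 15.5; 0 0 0 0 15.5; 0 0 0 0 15.5"}}

```text
time: 9.2
ee_pos: [0.6163, -0.1132, 0.1329]
tcp_rot: [180.0, 0.0, -94.0]
wrist_force: [-0.3, 5.1, -7.0]
opening: 0.0114
```

```bash
python3 - <<'E'
from h import *
o=get_obs();im=camera('wrist');print(o['ee_pos'],o['tcp_rot'],o['wrist_force'],o['torque'],o['opening'],o['q'])
cv2.imwrite('pics/w7.png',im[:,:,::-1])
E
```

```text
[ 0.61629168 -0.11322976  0.13292495] [ 1.79971716e+02  2.17165256e-02 -9.39696257e+01] [-0.28574009  5.05656203 -7.0384367 ] [ 1.13879262  0.00814339 -0.04330568] 0.011410709105734556 [-1.04190782e+01  1.47273124e+01  1.02980916e+01  8.56013233e+01
  1.84020622e-02 -9.64494628e+01]
```

View pics/w7.png

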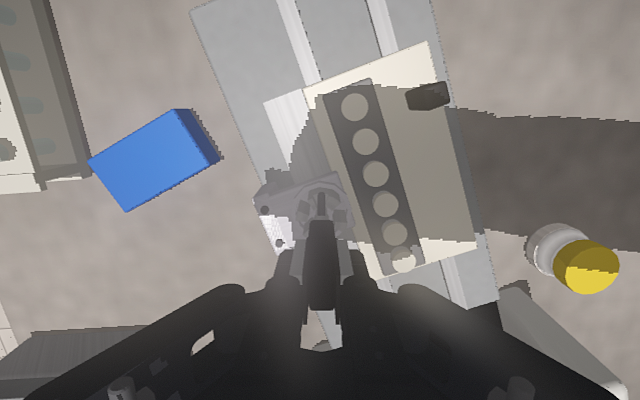

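Call:
{"api": "play_rows", "payload": {"commands": "0 0 0 -0.6 0; 0 0 0 -1.2 0; 0 0 0 -1.8 0; 0 0 0 -2.4 0; 0 0 0 -3 0; 0 0 0 -3 0"}}

```text
time: 9.75
ee_pos: [0.6164, -0.1133, 0.1298]
tcp_rot: [180.0, 0.0, -93.9]
wrist_force: [-0.9, 5.9, -7.5]
opening: 0.0111
```

Call:
{"api": "play_rows", "payload": {"commands": "0 0 0 -0.6 0; 0 0 0 -1.2 0; 0 0 0 -1.2 0"}}

```text
time: 10.0
ee_pos: [0.6163, -0.1133, 0.1286]
tcp_rot: [180.0, 0.0, -93.9]
wrist_force: [-0.2, 4.8, -5.5]
opening: 0.0113
```

Call:
{"api": "play_rows", "payload": {"commands": "0 0 0 -0.5 0; 0 0 0 -0.5 0"}}

```text
time: 10.17
ee_pos: [0.6164, -0.1133, 0.1282]
tcp_rot: [180.0, 0.0, -93.9]
wrist_force: [-1.3, 5.0, -5.6]
opening: 0.011
```

Call:
{"api": "play_rows", "payload": {"commands": "0 0 0 -0.5 0; 0 0 0 -0.5 0"}}

```text
time: 10.33
ee_pos: [0.6164, -0.1133, 0.1278]
tcp_rot: [180.0, 0.0, -93.9]
wrist_force: [-1.2, 5.7, -4.4]
opening: 0.0113
```

Call:
{"api": "play_rows", "payload": {"commands": "0 0 0 -0.5 0; 0 0 0 -0.5 0"}}

```text
time: 10.5
ee_pos: [0.6164, -0.1133, 0.1277]
tcp_rot: [-180.0, 0.0, -93.9]
wrist_force: [-1.7, 5.0, -3.8]
opening: 0.0115
```

Call:
{"api": "play_rows", "payload": {"commands": "0 0 0 -0.5 0; 0 0 0 -0.5 0"}}

```text
time: 10.67
ee_pos: [0.6164, -0.1134, 0.1276]
tcp_rot: [-180.0, 0.0, -93.9]
wrist_force: [-2.1, 4.5, -1.6]
opening: 0.0114
```

Resting in the notch, load nearly gone. Open gradually.

Call:
{"api": "play_rows", "payload": {"commands": "0.17 0 0 0 0; 0.2 0 0 0 0; 0.3 0 0 0 0; 0.4 0 0 0 0; 0.4 0 0 0 0; 0.4 0 0 0 0"}}

```text
time: 11.17
ee_pos: [0.6166, -0.1136, 0.1269]
tcp_rot: [-180.0, -0.0, -93.8]
wrist_force: [-0.2, -0.2, 0.2]
opening: 0.0342
```

```bash
python3 - <<'E'
from h import *
o=get_obs();im=camera('wrist');print(o['ee_pos'],o['tcp_rot'],o['wrist_force'],o['opening'])
cv2.imwrite('pics/w8.png',im[150:360,200:440,::-1].repeat(2,0).repeat(2,1))
E
```

```text
[ 0.61660521 -0.11363539  0.12693004] [-1.79980241e+02 -1.87738337e-02 -9.38320078e+01] [-0.22002614 -0.16018295  0.17107223] 0.0341999700155
```

View pics/w8.png

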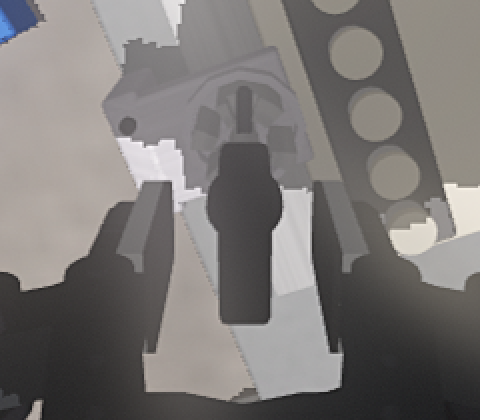

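Call:
{"api": "play_rows", "payload": {"commands": "0.4 0 0 10 0; 0.45 0 0 35 0; 0.5 0 0 65 0; 0.5 0 0 85 -7; 0.5 -10 -10 85 -14; 0.5 -24 -22 85 -21; 0.5 -38 -36 85 -28; 0.5 -52 -50 80 -35; 0.5 -66 -62 75 -42; 0.5 -75 -72 75 -49"}}

```text
time: 12.05
ee_pos: [0.5402, -0.1862, 0.2019]
tcp_rot: [180.0, -0.0, -143.2]
wrist_force: [-0.3, 0.7, 0.7]
opening: 0.0427
```

Call:
{"api": "play_rows", "payload": {"commands": "0.5 0 0 -5 -7; 0.5 0 0 -15 -14; 0.5 0 0 -30 -21.8; 0.5 0 0 -45 -21.8; 0.5 0 0 -50 -21.8; 0.5 0 0 -50 -21.8; 0.5 0 0 -50 -21.8"}}

```text
time: 12.63
ee_pos: [0.5416, -0.1854, 0.1526]
tcp_rot: [-180.0, 0.0, -164.6]
wrist_force: [1.0, -0.0, -0.1]
opening: 0.0428
```

```bash
python3 - <<'E'
from h import *
o=get_obs();im=camera('wrist');print(o['ee_pos'],o['tcp_rot'],o['wrist_force'],o['opening'])
C=cam('wrist',o);print(proj(C,[.541,-.186,.076]))
cv2.imwrite('pics/w9.png',im[:,:,::-1])
im=camera('side');cv2.imwrite('pics/s9.png',im[165:265,255:425,::-1].repeat(4,0).repeat(4,1))
E
```

```text
[ 0.54159911 -0.18542922  0.15260617] [-1.79985649e+02  1.71185396e-02 -1.64552821e+02] [ 0.99439743 -0.03390943 -0.109951  ] 0.042798816844024465
(np.float64(320.75863055021074), np.float64(208.19883351471975))
```

View pics/w9.png

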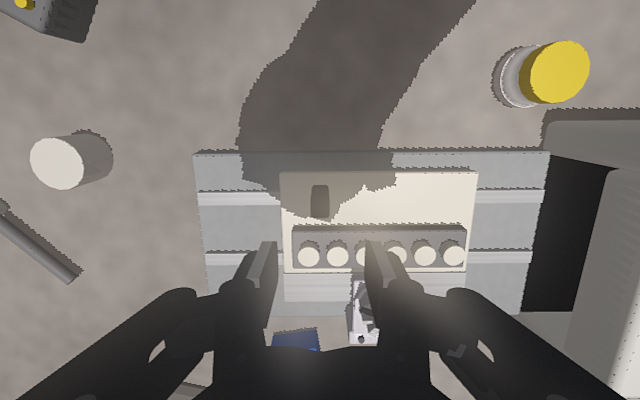

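View pics/s9.png

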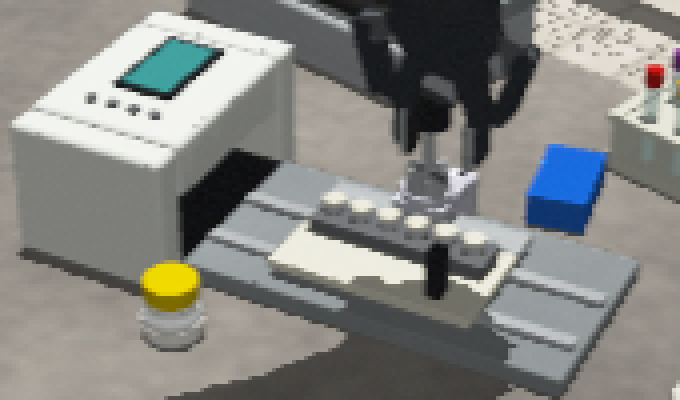

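Call:
{"api": "play_rows", "payload": {"commands": "0.5 0 0 -20 0; 0.5 0 0 -45 0; 0.5 0 0 -70 0; 0.5 0 0 -88 0; 0.5 0 0 -98 0; 0.5 0 0 -103 0; 0.5 0 0 -103 0; 0.5 0 0 -103 0"}}

```text
time: 13.4
ee_pos: [0.5421, -0.1856, 0.0501]
tcp_rot: [-180.0, 0.1, -164.6]
wrist_force: [0.3, 0.5, -0.0]
opening: 0.0428
```

Call:
{"api": "play_rows", "payload": {"commands": "0.3 0 0 0 0; 0.2 0 0 0 0; 0.1 0 0 0 0; 0 0 0 0 0; 0 0 0 0 0; 0 0 0 0 0", "force": 25}}

```text
time: 13.9
ee_pos: [0.5421, -0.1857, 0.0501]
tcp_rot: [-179.9, 0.1, -164.6]
wrist_force: [-0.3, -0.8, 6.0]
opening: 0.0139
```

```bash
python3 - <<'E'
from h import *
o=get_obs();im=camera('wrist');print(o['ee_pos'],o['tcp_rot'],o['wrist_force'],o['opening'])
cv2.imwrite('pics/w10.png',im[:,:,::-1])
E
```

```text
[ 0.54214773 -0.18567661  0.05005316] [-1.79928258e+02  9.27394598e-02 -1.64608790e+02] [-0.33319247 -0.7976623   6.01257309] 0.01387490440702509
```

View pics/w10.png

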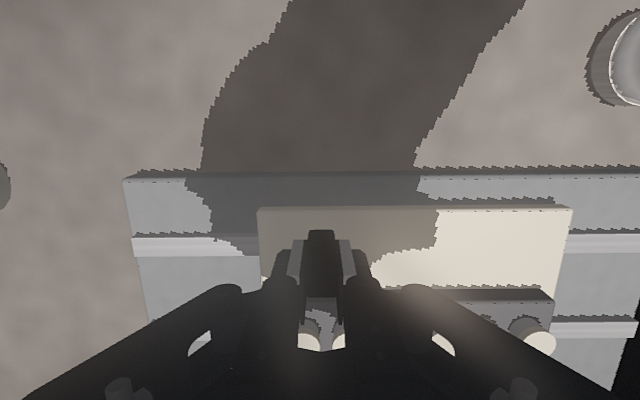

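Call:
{"api": "play_rows", "payload": {"commands": "0 -0.5 2 0 0; 0 -1.6 6 0 0; 0 -3.2 11.6 0 0; 0 -5 18 0 0; 0 -7 25.5 0 0; 0 -9.3 33.7 0 0; 0 -11.7 42.4 0 0; 0 -13.3 48.2 0 0; 0 -13.3 48.2 0 0", "force": 30}}

```text
time: 14.7
ee_pos: [0.5282, -0.1367, 0.05]
tcp_rot: [-180.0, 0.0, -164.6]
wrist_force: [-3.6, 1.9, 7.1]
opening: 0.0132
```

Call:
{"api": "play_rows", "payload": {"commands": "0 -1.3 4.8 0 0; 0 -3.2 11.6 0 0; 0 -5.3 19.3 0 0; 0 -7.4 27 0 0; 0 -9.6 34.7 0 0; 0 -11.2 40.5 0 0; 0 -12 43.4 0 0; 0 -12 43.4 0 0"}}

```text
time: 15.37
ee_pos: [0.5159, -0.0937, 0.05]
tcp_rot: [-180.0, 0.0, -164.6]
wrist_force: [-6.0, 0.3, 10.2]
opening: 0.0137
```

```bash
python3 - <<'E'
from h import *
o=get_obs();im=camera('wrist');print(o['ee_pos'],o['tcp_rot'],o['wrist_force'],o['opening'])
cv2.imwrite('pics/w11.png',im[:,:,::-1])
im=camera('side');cv2.imwrite('pics/s11.png',im[165:265,255:425,::-1].repeat(4,0).repeat(4,1))
E
```

```text
[ 0.51590349 -0.09366826  0.04999526] [-1.79954121e+02  6.22052615e-03 -1.64594512e+02] [-5.95170377  0.31952411 10.24609568] 0.013650263780038915
```

View pics/w11.png

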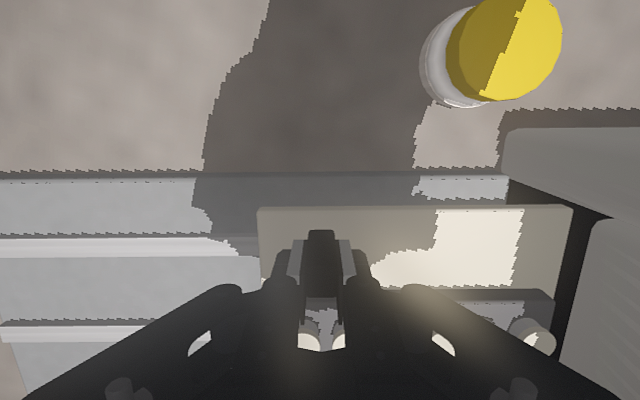

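View pics/s11.png

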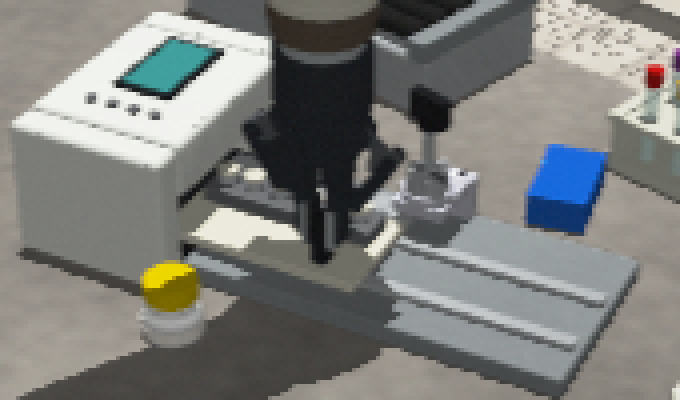

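Call:
{"api": "play_rows", "payload": {"commands": "0 -0.8 1 0 0; 0 -1.1 2 0 0; 0 -1.4 3 0 0; 0 -1.4 3 0 0"}}

```text
time: 15.8
ee_pos: [0.5152, -0.0912, 0.05]
tcp_rot: [-179.9, 0.1, -164.6]
wrist_force: [-2.4, -2.3, 7.5]
opening: 0.0131
```

Call:
{"api": "play_rows", "payload": {"commands": "0 -0.3 1 0 0; 0 -0.5 2 0 0; 0 -0.5 2 0 0"}}

```text
time: 16.05
ee_pos: [0.5149, -0.0901, 0.0501]
tcp_rot: [-179.8, 0.1, -164.7]
wrist_force: [-2.2, -6.6, 6.6]
opening: 0.0133
```

Call:
{"api": "play_rows", "payload": {"commands": "0 -0.3 1 0 0; 0 -0.3 1 0 0; 0 -0.3 1 0 0"}}

```text
time: 16.3
ee_pos: [0.5149, -0.09, 0.0501]
tcp_rot: [-179.7, 0.1, -164.7]
wrist_force: [0.9, -12.6, 5.4]
opening: 0.0133
```

Call:
{"api": "play_rows", "payload": {"commands": "0 0.2 -0.8 0 0; 0.2 0.2 -0.8 0 0; 0.35 0.2 -0.8 0 0; 0.5 0.2 -0.8 0 0; 0.5 0.2 -0.8 0 0; 0.5 0.2 -0.8 0 0"}}

```text
time: 16.8
ee_pos: [0.5141, -0.0884, 0.0486]
tcp_rot: [180.0, -0.0, -164.6]
wrist_force: [0.4, -0.4, 0.4]
opening: 0.0428
```

Call:
{"api": "play_rows", "payload": {"commands": "0.5 0 0 10 0; 0.5 0 0 30 0; 0.5 0 0 60 0; 0.5 -10 -10 95 0; 0.5 -30 -40 125 0; 0.5 -50 -75 150 0; 0.5 -70 -110 150 0; 0.5 -90 -140 150 0; 0.5 -90 -140 150 0; 0.5 -90 -140 150 0"}}

```text
time: 17.63
ee_pos: [0.4232, -0.2303, 0.1998]
tcp_rot: [-180.0, 0.0, -164.8]
wrist_force: [-0.3, 0.4, -0.9]
opening: 0.0427
```

```bash
python3 - <<'E'
from h import *
o=get_obs();im=camera('wrist');print(o['ee_pos'],o['tcp_rot'],o['wrist_force'],o['opening'])
cv2.imwrite('pics/w12.png',im[:,:,::-1])
im=camera('side');cv2.imwrite('pics/s12.png',im[165:265,255:425,::-1].repeat(4,0).repeat(4,1))
t=camera('top');cv2.imwrite('pics/t12.png',t[:,:,::-1])
E
```

```text
[ 0.42320661 -0.23029915  0.19980125] [-1.79952261e+02  4.69956170e-02 -1.64844060e+02] [-0.3131457   0.44194936 -0.91778487] 0.0426963031863766
```

View pics/w12.png

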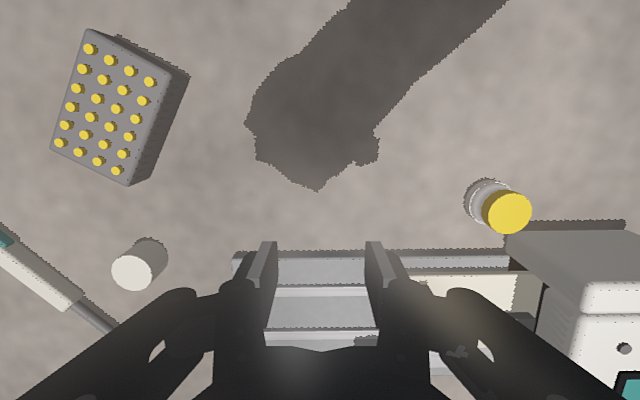

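View pics/s12.png

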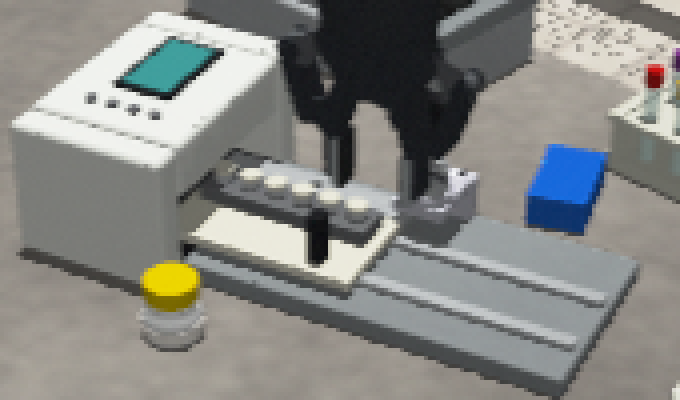

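Call:
{"api": "play_rows", "payload": {"commands": "0.5 0 10 20 0; 0.5 -10 25 45 0; 0.5 -20 50 70 0; 0.5 -30 75 80 0; 0.5 -30 95 80 0; 0.5 -30 110 80 0; 0.5 -30 110 80 0; 0.5 -30 110 80 0"}}

```text
time: 18.45
ee_pos: [0.3947, -0.1173, 0.2789]
tcp_rot: [-180.0, 0.0, -164.4]
wrist_force: [-1.0, 0.2, -0.7]
opening: 0.0428
```

```bash
python3 - <<'E'
from h import *
o=get_obs();im=camera('wrist');print(o['ee_pos'],o['tcp_rot'],o['wrist_force'],o['qd'])
C=cam('wrist',o)
for n,p in (('post100',[.5414-.0266,-.186+.0964,.076]),('post97',[.5414-.0258,-.186+.0935,.076]),('knob',[.6164,-.1134,.148])): print(n,proj(C,p))
cv2.imwrite('pics/w13.png',im[:,:,::-1])
im=camera('side');cv2.imwrite('pics/s13.png',im[165:265,255:425,::-1].repeat(4,0).repeat(4,1))
E
```

```text
[ 0.39465445 -0.11728728  0.27886011] [-1.79990476e+02  8.86324458e-03 -1.64399111e+02] [-0.97228599  0.20242003 -0.65849376] [-1.92268798  0.72804178  0.13612501 -0.26439723 -0.14454851 -0.77379588]
post100 (np.float64(316.7072207233833), np.float64(272.56149255650575))
post97 (np.float64(314.2548759945347), np.float64(272.5547793881625))
knob (np.float64(270.02189838097723), np.float64(381.0369327977297))
```

View pics/w13.png

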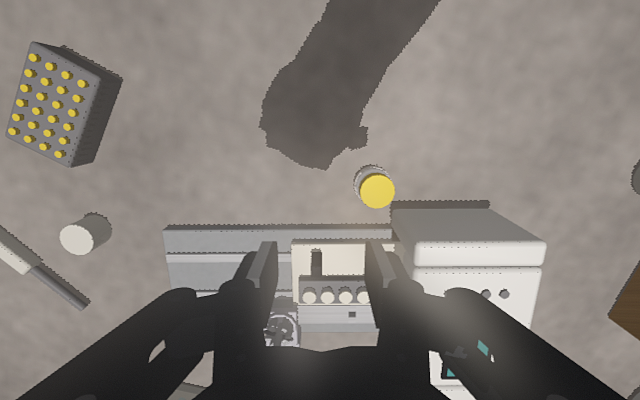

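View pics/s13.png

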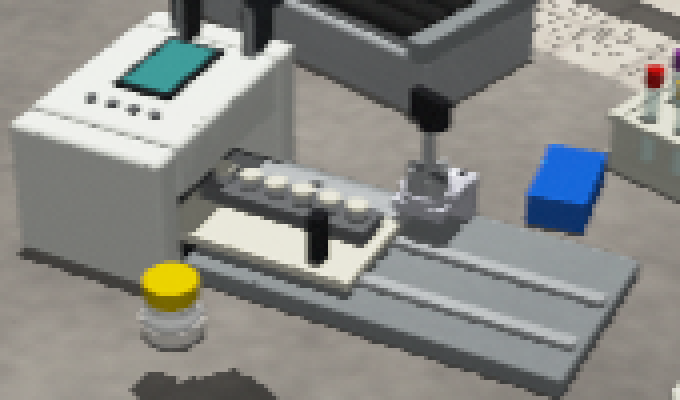

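Call:
{"api": "play_rows", "payload": {"commands": "0.5 0 0 0 0; 0.5 0 0 0 0; 0.5 0 0 0 0; 0.5 0 0 0 0"}}

```text
time: 18.88
ee_pos: [0.3942, -0.119, 0.2787]
tcp_rot: [180.0, -0.0, -164.7]
wrist_force: [0.1, -0.0, -0.3]
opening: 0.0424
```

```bash
python3 -c "
from workcell import *
print(get_obs()['qd']);print(job_done())"
```

```text
[ 0.12582765 -0.21708718 -0.08372237  0.0400137  -0.05971191  0.03526565]
the job is handed in; nothing more can be done
None
```

The plunger is parked in its rest notch, the tray is fully home in the reader, and the job was handed in at about 19 s of the 51 s allowed; it reported no verdict.

- **Lift:** I pulled the knob up in 0.5 mm steps. After about 17 mm it touched the stop, with the pull rising from about 7 N to 9.7 N, and I backed off about 1 mm.
- **Twist and park:** I turned it about 70.5° counter-clockwise. I lowered it until it rested about 6 mm below the stop, which fits the notch, and let go.
- **Tray:** I gripped the post and slid it to the end stop. The arm travelled about 99.6 mm before the force rose to about 12.6 N with no further motion. I eased off 0.8 mm, opened and backed away.

**Last checks:**
- In the final side view the knob is still up and turned, judged by eye only.
- In the final wrist view the post appears within about 1 px of where a full 100 mm slide should put it. The arm was still settling slightly in that picture, so this check is rough.
- The wrist force was near zero and the arm was still at hand-in. The bystanders visible in the last pictures looked unmoved, though I did not measure them.
- **Disagreement:** A sideways force of up to 6 N showed on the post during the slide, probably from a small error in my dock angle. I corrected for it over the last few millimetres.

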